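# Unhasp the drop-front case and tip out a file

## Robot

A 6-joint arm with a two-finger parallel gripper is mounted at the origin on the work surface. World frame = base frame: x ahead of the robot, y to its left, z up, the work surface at z = 0. Lengths are in m, angles in rad, forces in N, time in s.
With the tool pointing down it reaches from about 0.425 to 0.925 m from the base axis. Payload 12.5 kg.
Tool frame: the origin (TCP) lies at the very end of the fingers, on their centre line; the grasp point (between the pads) lies 19 mm behind it (grasp_offset is the distance from the TCP to the grasp point, in m); z points along the fingers, y is the line along which they close (so a half turn about z gives the same grasp; the last joint's range is limited). The gripper opens to 85 mm and grips with 20 to 120 N. Pads are 22 mm wide; open, the fingers measure 114 mm over their backs; the gripper's body (76 mm by 85 mm) begins 54 mm behind the grasp point. The pads swing forward as they close: fully open they stand 13 mm farther back than shut.
Start: joints at [-1.217, 0.491, 1.559, -0, 1.092, -0.106], TCP at [0.277, -0.56, 0.231] pointing down, gripper open.
Joint ranges: [-3.1, 3.1], [-0.84, 2.19], [0.05, 2.79], [-1.13, 4.28], [0.06, 2.93], [-2.69, 2.69]. Speed limits (rad/s): [2.22, 2.22, 2.79, 3.14, 3.14, 3.14].

## Interface

Orientations are given as a 3x3 rotation matrix whose columns are the frame's x, y, z axes.
In Python, from workcell import read_state, snapshot, camera_info, job_done, grasp_offset gives the robot as it stands.
- The arm moves only by the tool drive_tool, never from a script. Its argument "steps" is text: rows parted by semicolons, each of 7 numbers parted by spaces: the turn, a rotation vector about the tool's x, y, z each as a share of 45 degrees, from -1 to 1, then the shift along the tool's x, y, z each as a share of 30 cm, from -1 to 1, then the closure, from 0 (fully open) to 1 (shut). A call has 1 to 12 rows; each row shifts and turns the commanded pose from where the row before left it, along the tool's axes as they then stand; what a row does not reach is not made up. A row lasts 1/10 s, in which the tool goes at most 50 mm and 8.59 degrees, less where a joint would pass 70% of its speed; a pose out of reach is approached as far as the arm can. A call with a number of a shift or a turn outside -1 to 1 is refused whole. A call with a gripper value outside its range is refused whole. The fingers move at their own pace and stop on an object; "force" is the grip in N (left out, the last holds). Time passes only in rows, so rows that do not move let the fingers close. It gives the time, the measured TCP pose, the force, the opening and the grip force at its end, in the units of the state.
- read_state(): the state, without advancing time (a new reading comes with each control period).
- snapshot(name): name is "scene" or "top"; returns the picture (480x640x3 uint8, red, green, blue); there is no depth.
- camera_info(name): a dict with "fx", "fy", "cx", "cy" (pixels), "distortion" ([k1, k2, p1, p2, k3] as OpenCV has them; the pictures are not rectified), "rvec" (rotation vector, rad) and "tvec" (3), from world to camera coordinates, as OpenCV has them. Camera axes: x right, y down, z forward; pixel columns grow to the right and rows downward; lengths in m; the calibration is good to about 2 mm. A picture is of the moment at which its call begins. camera_info takes no time and is no camera call.
- job_done(): hands the job in; it is judged then, once.
The state is a dict: "t": time; "q": joint angles; "dq": joint speeds; "joint_torque": joint torques, N m; "tool_pos": TCP position; "tcp_rot": TCP orientation; "contact_force": force on the tool from outside, world axes, zero at the start; "moment": the same for the moment, N m; "gripper_width": finger opening in m; "grasp_force": force on a finger pad.
Only numpy, scipy, OpenCV 4.12 (cv2) and the standard library are available. Lean on these libraries where they do the work, as an engineer would, in place of code of your own. Each camera call takes 0.05 s, during which the arm holds its last target. There are 200 camera calls.

## Task

Swing the hasp off its catch and leave it thrown back so that the drop front of the file case falls open, then tip the round-topped file outward by its top until it leans on the dropped front, take it out and stand it upright on the cork mat. Leave the other files standing in their places and do not disturb anything else on the bench.

Things in the scene. Friction and masses are not known exactly. Their poses are not given: they have to be found in the camera images.
- case: Fixed plywood file case, sizes in mm. Origin: bench level, mid width, inner face of its front lip; x to its back (away from the robot), y to its left. Floor at z 12. Five files stand side by side, centres y -72, -36, 0, 36, 72, gaps 2, spines at x 3, rear faces x 83, tops z 132. End walls: outer faces y +-104, tops z 134. Low back wall x 88-98, top z 70. Lip x -5 to -1, 5 high, stops the feet.
- front (a joint): Drop front of the case: plywood panel 186 wide, 122 high, 8 thick, hinged along its foot at case x -12, z 13. 0 rad = shut, upright; grows as its top drops towards the robot; rests on its stop at 0.75 rad, its top edge then at x -95, z 102. A weak spring and its weight drop it by itself once the hasp is off.
- catch (a point): Foot of the catch, a steel staple 6 (x) x 10 (y), 12 high, standing on the top edge of the drop front; at case x -12, y 48, z 135 while shut. The hasp's slot lies round it and so holds the front shut.
- hasp (a joint): Steel hasp: plate 94 long, 3 thick, 20 wide (14 at the free end), hinged on top of the left end wall about the case's x. 0 rad = closed, lying flat to the right (case -y) on the front's top edge, slot round the catch; grows as the free end swings up and over to the left; 1.57 = upright, stop 2.3. Stiff hinge: it stays where it is left; about 1.5 N at the knob moves it.
- hasp_hinge (a point): Point on the hasp's hinge axis (case x -12, y 98, z 139).
- hasp_knob (a point): Centre of the hasp's square grip knob, 14 x 14, 26 high, standing on the plate at its free end: 85 from the hinge axis along the plate, 14.5 off the plate's middle plane; knob's top at z 167 when closed.
- file_mid (a point): Centre of the file to take: rigid kraft-board box, 80 deep (x), 34 wide (y), 120 high (z towards its top), 0.17-0.36 kg, the only one with a rounded top (half-round across its width, radius 17), in one of the three middle places. Axes as the case's at first. It balances at a tilt of about 34 degrees; beyond that it falls against the dropped front and leans there at about 45 degrees.
- mat_top (a point): Centre of the upper face of a fixed cork mat, 180 (x) x 160 (y), 6 thick, on the bench on one side of the case.
- vice: Fixed small steel bench vice, about 145 x 70, 90 high, on the other side of the case; origin under its middle.
- flat0_mid (a point): Centre of one of the four flat-topped files, same material and size (80 x 34 x 120), to be left in the case.
- flat1_mid (a point): Centre of one of the four flat-topped files, same material and size (80 x 34 x 120), to be left in the case.
- flat2_mid (a point): Centre of one of the four flat-topped files, same material and size (80 x 34 x 120), to be left in the case.
- flat3_mid (a point): Centre of one of the four flat-topped files, same material and size (80 x 34 x 120), to be left in the case.
- tape: Loose bystander, empty cardboard roll lying flat, 90 across, 24 high; to be left alone.
- driver: Loose bystander, screwdriver lying flat, about 30 high; origin under its middle; to be left alone.
- glue: Loose bystander, white glue bottle, 48 across, 120 high; to be left alone.
- mug: Loose bystander, white mug, 76 across, 85 high; to be left alone.
- wheel: Loose bystander, cardboard wheel lying flat, 90 across, 8 thick; to be left alone.
- offcut: Loose bystander, wooden offcut lying flat, 160 x 45 x 20; to be left alone.
Things that resemble listed ones, but are neither listed nor needed, are in the scene too. What is shaped like the part that bears file_mid but yellow is not meant.

How it is judged:
On the way, in this order (a step that is already met when the one before it is completed fails the run):
1. the hasp is swung off the catch, past 1.2 rad (value of joint hasp above 1.2 rad), for 0.2 s.
2. the front has dropped and the round-topped file is tipped outward by 0.6 rad or more with its foot still in the case (value of joint front above 0.6 rad and angle between file_mid's own z axis and vertical above 0.6 rad and z of file_mid in the frame of case below 0.105 m and x of file_mid in the frame of case above -0.05 m), for 0.2 s.
At the end, for the whole second after the job is handed in: Hasp thrown back (past 1.2 rad), front down (past 0.6 rad), the round-topped file at rest upright (within 0.1 rad) on the cork mat, its centre 5 mm or more inside the mat's edge; the four flat-topped files in their places (within 20 mm, upright within 0.12 rad) (value of joint hasp above 1.2 rad and value of joint front above 0.6 rad and angle between file_mid's own z axis and vertical below 0.1 rad and x of file_mid in the frame of mat_top between -0.085 and 0.085 m and y of file_mid in the frame of mat_top between -0.075 and 0.075 m and z of file_mid in the frame of mat_top between 0.054 and 0.066 m and linear speed of round_file below 0.02 m/s and angle between each of flat0_mid, flat1_mid, flat2_mid, flat3_mid's own z axis and vertical below 0.12 rad and distance of each of flat0_mid, flat1_mid, flat2_mid, flat3_mid from where it was at the start of the episode below 0.02 m); the robot touches nothing.
It fails at once if a loose bystander is pushed more than 30 mm (distance of any of tape, driver, glue, mug, wheel, offcut from where it was at the start of the episode above 0.03 m).
It fails at once if a flat-topped file is tipped or pulled out (angle between any of flat0_mid, flat1_mid, flat2_mid, flat3_mid's own z axis and vertical above 0.35 rad or distance of any of flat0_mid, flat1_mid, flat2_mid, flat3_mid from where it was at the start of the episode above 0.04 m).
It also fails if it takes over 67 s, if anything falls off the work surface, if the arm or the gripper's body presses on something with over 40 N, if the wrist force passes 120 N, or if a joint passes its speed limit or range.

## Working session

There is one attempt and no reset: what is moved stays moved. The work goes in short steps, Python scripts to look and compute and a tool call to move; the robot and the scene stay as the last step left them, time stands still between calls to the robot, and variables do not carry over. Pictures are saved under pics/ and viewed, at most 12 in all, crops included, and the job is handed in when it is done.

Besides the shell and the picture viewer there is one more tool, called after ">>>" as name(argument=value, ...) on one line, values as JSON. drive_tool: Moves the arm, as the interface text tells. Shift numbers are shares of 30 cm and turn numbers shares of 45 degrees, none past 1 either way. Its arguments: {"type":"object","properties":{"steps":{"type":"string"},"force":{"type":"number"}},"required":["steps"]}

```bash
mkdir -p pics; ls; python3 - <<'E'
from workcell import *
import cv2
for n in("scene","top"):
    cv2.imwrite(f"pics/{n}0.png",snapshot(n)[:,:,::-1]); print(n,camera_info(n))
s=read_state(); print({k:s[k] for k in("t","tool_pos","tcp_rot","gripper_width")},grasp_offset)
E
```

```text
pics
scene {'fx': 435.2811681085962, 'fy': 435.2811681085962, 'cx': 319.3787063894928, 'cy': 241.07643186273566, 'distortion': array([-0.07989064,  0.        ,  0.        ,  0.        ,  0.        ]), 'rvec': array([ 2.12101971,  1.13067481, -0.44878433]), 'tvec': array([-0.29340353, -0.22853432,  1.37420275])}
top {'fx': 437.7784485765627, 'fy': 437.7784485765627, 'cx': 324.29366064780976, 'cy': 239.25578837327396, 'distortion': array([-0.03867812,  0.        ,  0.        ,  0.        ,  0.        ]), 'rvec': array([ 2.1915144 , -2.13078525,  0.11491022]), 'tvec': array([-0.00196609,  0.55802297,  0.87183304])}
{'t': 0.1, 'tool_pos': array([ 0.27730064, -0.55989312,  0.2307976 ]), 'tcp_rot': array([[ 8.96168829e-01,  4.43713098e-01, -3.41184534e-04],
       [ 4.43713217e-01, -8.96168358e-01,  9.24975460e-04],
       [ 1.04664944e-04, -9.80322262e-04, -9.99999514e-01]]), 'gripper_width': 0.08548745432154119} 0.0187
```

View pics/scene0.png

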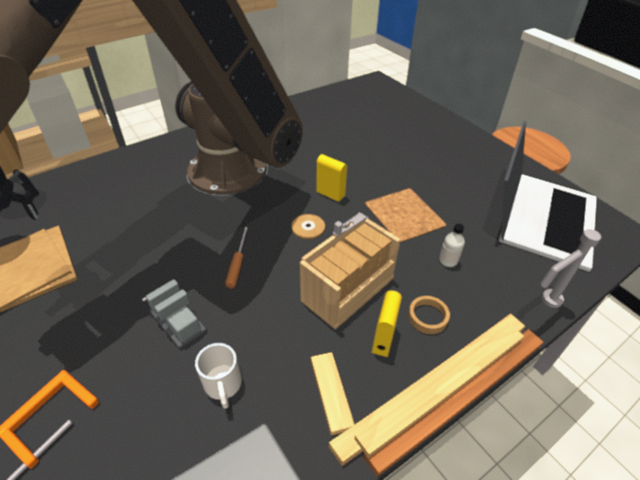

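View pics/top0.png

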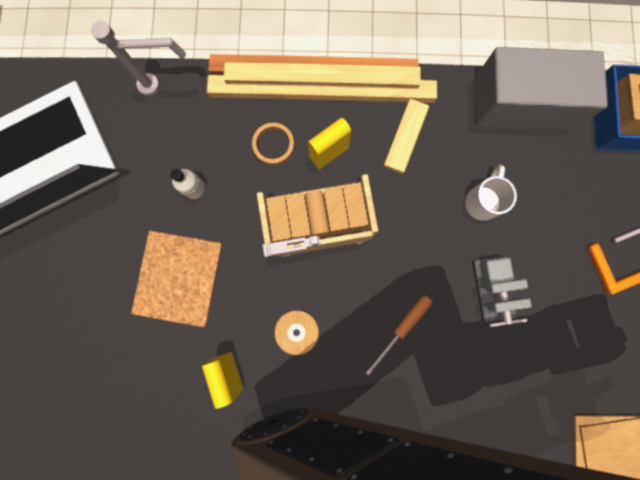

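The scene picture shows the case at about (350,270). The top picture shows it at about (317,215), with the mat at (177,280) on its left and the vice at (502,290) on its right. Three things could be taken for the round-topped file: the kraft round top in the case at top (317,211), a yellow one at (330,143) and a yellow one at (222,380). The kraft one in the case is the one described. I'll check it in a close crop.

```bash
python3 - <<'E'
import cv2,numpy as np
a=cv2.imread("pics/top0.png")[165:270,245:390]
b=cv2.imread("pics/scene0.png")[205:330,290:410]
a=cv2.resize(a,None,fx=5.4,fy=5.4,interpolation=cv2.INTER_CUBIC)
cv2.imwrite("pics/crop0.png",a)
E
```

```text
(no output)
```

View pics/crop0.png

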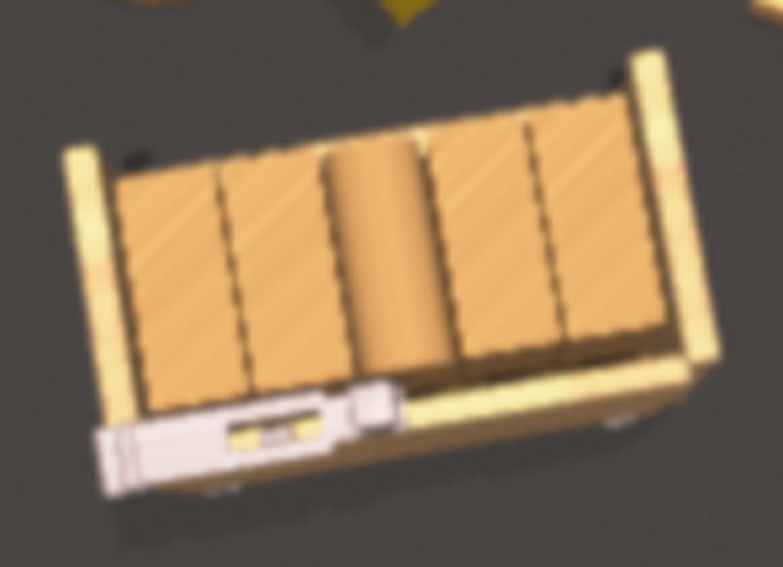

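The crop shows five files with one round-topped kraft file in the middle place (y 0), crop (395,250). The hasp runs from (115,460) to its knob at (375,408). That confirms the choice.

```bash
cat > h.py <<'E'
import numpy as np,cv2
from workcell import *
def cam(n):
    c=camera_info(n);K=np.array([[c["fx"],0,c["cx"]],[0,c["fy"],c["cy"]],[0,0,1]]);return c,K
def ray(n,p,z):
    c,K=cam(n);R=cv2.Rodrigues(c["rvec"])[0];o=-R.T@c["tvec"]
    u=cv2.undistortPoints(np.array(p,float).reshape(-1,1,2),K,c["distortion"]).reshape(-1,2)
    d=np.c_[u,np.ones(len(u))]@R
    return o+d*((z-o[2])/d[:,2])[:,None]
def proj(n,P):
    c,K=cam(n);return cv2.projectPoints(np.array(P,float).reshape(-1,3),c["rvec"],c["tvec"],K,c["distortion"])[0].reshape(-1,2)
E
python3 - <<'E'
from h import *
from scipy.optimize import least_squares as ls
C=np.array([[115,178],[148,410],[625,95],[667,325]])/5.4+[245,165]
C=C-0.4
M=np.array([[83,89],[3,89],[83,-89],[3,-89]])/1e3
W=ray("top",C,.132)[:,:2]
f=lambda p:((M@np.array([[np.cos(p[2]),-np.sin(p[2])],[np.sin(p[2]),np.cos(p[2])]]).T+p[:2])-W).ravel()
r=ls(f,[.6,0,0]);p=r.x;print(p,np.degrees(p[2]),r.fun*1e3)
R=np.array([[np.cos(p[2]),-np.sin(p[2]),0],[np.sin(p[2]),np.cos(p[2]),0],[0,0,1]])
w=lambda v:R@np.array(v)/1+[p[0],p[1],0]
for nm,v in dict(knob=(-.012,.013,.167),catch=(-.012,.048,.147),hinge=(-.012,.098,.139),wallR=(.098,-.104,.134),wallL=(.098,.104,.134)).items():
    P=w(v);print(nm,P.round(4),proj("top",P).round(1),((proj("top",P)-[245,165])*5.4).round(),proj("scene",P).round(1))
im=cv2.imread("pics/top0.png");hsv=cv2.cvtColor(im,cv2.COLOR_BGR2HSV)
m=cv2.inRange(hsv,(5,60,60),(25,255,255))[225:335,120:230]
m=cv2.morphologyEx(m,cv2.MORPH_CLOSE,np.ones((5,5)))
c=max(cv2.findContours(m,0,2)[0],key=cv2.contourArea)
b=cv2.boxPoints(cv2.minAreaRect(c))+[120,225];B=ray("top",b,.006);print(B.round(3),B.mean(0))
for n,px,z in [("glue",(188,185),.06),("wheel",(297,332),.0),("yel",(222,380),.1)]:print(n,ray("top",[px],z).round(3))
E
```

```text
[0.55617389 0.0204253  0.19120768] 10.955393196779292 [-0.54208392  0.15825631  0.65365121 -0.33229174 -0.5830426  -0.20277229
  0.47147532  0.37680772]
knob [0.5419 0.0309 0.167 ] [[313.9 239.4]] [[372. 402.]] [[337.4 223.7]]
catch [0.5353 0.0653 0.147 ] [[295.  243.8]] [[270. 425.]] [[347.6 222.8]]
hinge [0.5258 0.1144 0.139 ] [[268.1 248.7]] [[125. 452.]] [[361.7 215.3]]
wallR [ 0.6722 -0.0631  0.134 ] [[367.1 173.2]] [[659.  44.]] [[336.8 290.6]]
wallL [0.6326 0.1412 0.134 ] [[256.5 191.1]] [[ 62. 141.]] [[400.4 239.2]]
[[0.391 0.419 0.006]
 [0.576 0.397 0.006]
 [0.549 0.231 0.006]
 [0.366 0.256 0.006]] [0.4703725  0.32557537 0.006     ]
glue [[0.658 0.294 0.06 ]]
wheel [[0.365 0.065 0.   ]]
yel [[0.283 0.195 0.1  ]]
```

```bash
cat >> h.py <<'E'
from scipy.spatial.transform import Rotation as Ro
p=np.array([.5552,.0203,0]);YAW=.1912;RC=Ro.from_euler('z',YAW).as_matrix()
w=lambda x,y,z:p+RC@(np.array([x,y,z])/1e3)
toC=lambda P:RC.T@(np.array(P)-p)*1e3
def tool(tilt=0,axis='y',yaw=0):  # tool y along case x if yaw=0; tilt about case axis, deg
    B=np.array([[0,1,0],[1,0,0],[0,0,-1.]])
    return RC@Ro.from_euler(axis,tilt,degrees=True).as_matrix()@Ro.from_euler('z',yaw,degrees=True).as_matrix()@B
def plan(P,R):
    s=read_state();r=Ro.from_matrix(s["tcp_rot"].T@R).as_rotvec()/(np.pi/4)
    d=R.T@(P-s["tool_pos"])/.3
    print("t",round(s["t"],2),"caseTCP",toC(s["tool_pos"]).round(1),"w",round(s["gripper_width"],4),"F",np.round(s["contact_force"],1),"turn",r.round(3),"rows",np.ceil(np.linalg.norm(r)/.19),"shift after turn",d.round(3),"rows",np.ceil(np.linalg.norm(d)/.166))
E
python3 -c "
from h import *
plan(w(-12,13,230),tool())"
```

```text
t 0.1 caseTCP [-383.1 -516.8  230.8] w 0.0855 F [ 0.4 -0.   0. ] turn [-1.000e-03 -1.000e-03 -1.658e+00] rows 9.0 shift after turn [1.766 1.237 0.003] rows 13.0
```

>>> drive_tool(steps="0 0 -0.184 0 0 0 0.5;0 0 -0.184 0 0 0 0.5;0 0 -0.184 0 0 0 0.5;0 0 -0.184 0 0 0 0.5;0 0 -0.184 0 0 0 0.5;0 0 -0.184 0 0 0 0.5;0 0 -0.184 0 0 0 0.5;0 0 -0.184 0 0 0 0.5;0 0 -0.184 0 0 0 0.5", force=30)

```text
t: 1.0
tool_pos: [0.2773, -0.5599, 0.2309]
tcp_rot: [[-0.194, 0.981, -0.0], [0.981, 0.194, 0.001], [0.001, -0.0, -1.0]]
contact_force: [0.2, 0.1, -0.2]
gripper_width: 0.0429
grasp_force: 0.0
```

>>> drive_tool(steps="0 0 0 0.126 0.088 0 0.5;0 0 0 0.126 0.088 0 0.5;0 0 0 0.126 0.088 0 0.5;0 0 0 0.126 0.088 0 0.5;0 0 0 0.126 0.088 0 0.5;0 0 0 0.126 0.088 0 0.5;0 0 0 0.126 0.088 0 0.5;0 0 0 0.126 0.088 0 0.5;0 0 0 0.126 0.088 0 0.5;0 0 0 0.126 0.088 0 0.5;0 0 0 0.126 0.088 0 0.5;0 0 0 0.126 0.088 0 0.5")

```text
t: 2.2
tool_pos: [0.5034, -0.053, 0.2312]
tcp_rot: [[-0.189, 0.982, -0.0], [0.982, 0.189, -0.0], [-0.0, -0.0, -1.0]]
contact_force: [0.5, -0.2, 0.1]
gripper_width: 0.0426
grasp_force: 0.0
```

```bash
python3 -c "
from h import *
plan(w(-12,13,148),tool())"
```

```text
t 2.2 caseTCP [-64.8 -62.1 231.2] w 0.0426 F [ 0.5 -0.2  0.1] turn [-0.     0.    -0.002] rows 1.0 shift after turn [0.25  0.176 0.277] rows 3.0
```

>>> drive_tool(steps="0 0 0 0.125 0.088 0 0.5;0 0 0 0.125 0.088 0 0.5;0 0 0 0 0 0.1 0.5;0 0 0 0 0 0.1 0.5;0 0 0 0 0 0.077 0.5;0 0 0 0 0 0 0.5;0 0 0 0 0 0 1;0 0 0 0 0 0 1;0 0 0 0 0 0 1;0 0 0 0 0 0 1;0 0 0 0 0 0 1", force=30)

```text
t: 3.3
tool_pos: [0.5426, 0.0288, 0.1499]
tcp_rot: [[-0.188, 0.982, 0.006], [0.982, 0.188, -0.0], [-0.001, 0.005, -1.0]]
contact_force: [7.7, 3.2, -2.7]
gripper_width: 0.0133
grasp_force: 32.8
```

```bash
python3 -c "
from h import *
plan(w(-12,13,148),tool())"
```

```text
t 3.3 caseTCP [-10.8  10.7 149.9] w 0.0133 F [ 7.7  3.2 -2.7] turn [ 0.007  0.001 -0.002] rows 1.0 shift after turn [ 0.008 -0.004  0.006] rows 1.0
```

>>> drive_tool(steps="0 -0.178 0 0.0075 0 -0.0405 1;0 -0.178 0 0.0075 0 -0.0405 1;0 -0.178 0 0.0075 0 -0.0405 1;0 -0.178 0 0.0075 0 -0.0405 1;0 -0.178 0 0.0075 0 -0.0405 1")

```text
t: 3.8
tool_pos: [0.5374, 0.0563, 0.2047]
tcp_rot: [[-0.14, 0.982, 0.129], [0.749, 0.19, -0.634], [-0.647, 0.008, -0.762]]
contact_force: [1.2, 4.7, -15.1]
gripper_width: 0.013
grasp_force: 32.0
```

```bash
python3 -c "
from h import *
plan(w(-12,13,148),tool(-40,'x'))
s=toC(read_state()['tool_pos'])-[-12,98,139];print(s,np.hypot(s[1],s[2]),np.degrees(np.arctan2(s[2],-s[1])))"
```

```text
t 3.8 caseTCP [-10.7  38.8 204.7] w 0.013 F [  1.2   4.7 -15.1] turn [ 0.008  0.007 -0.006] rows 1.0 shift after turn [ 0.056 -0.004  0.2  ] rows 2.0
[  1.33755585 -59.23950268  65.73433361] 88.48910268461152 47.97495809428219
```

>>> drive_tool(steps="0 -0.178 0 0.0075 0 -0.0405 1;0 -0.178 0 0.0075 0 -0.0405 1;0 -0.178 0 0.0075 0 -0.0405 1;0 -0.178 0 0.0075 0 -0.0405 1")

```text
t: 4.2
tool_pos: [0.5273, 0.1013, 0.2261]
tcp_rot: [[-0.053, 0.983, 0.178], [0.303, 0.185, -0.935], [-0.951, 0.004, -0.308]]
contact_force: [23.9, 0.3, 11.5]
gripper_width: 0.0132
grasp_force: 33.0
```

```bash
python3 -c "
from h import *
plan(w(-12,13,148),tool(-72,'x'))
s=read_state();print(s['q'].round(2));s=toC(s['tool_pos'])-[-12,98,139];print(s,np.hypot(s[1],s[2]),np.degrees(np.arctan2(s[2],-s[1]))-7.1)"
```

```text
t 4.2 caseTCP [-12.   84.9 226.1] w 0.0132 F [23.9  0.3 11.5] turn [-0.004  0.001 -0.007] rows 1.0 shift after turn [ 0.174 -0.     0.308] rows 3.0
[ 0.5   0.67  1.8  -1.13  1.51  0.95]
[ 4.81031083e-02 -1.31494463e+01  8.71473373e+01] 88.1337979055494 74.31950825856316
```

>>> drive_tool(steps="0 0.1 0 0.017 0 -0.033 1;0 0.1 0 0.014 0 -0.034 1;0 0.1 0 0.011 0 -0.035 1;0 0.1 0 0.008 0 -0.036 1;0 0 0 0 0 0 1", force=20)

```text
t: 4.7
tool_pos: [0.5195, 0.1432, 0.2297]
tcp_rot: [[-0.107, 0.983, 0.151], [0.584, 0.185, -0.791], [-0.805, 0.003, -0.593]]
contact_force: [8.4, -0.6, -8.1]
gripper_width: 0.0124
grasp_force: 20.1
```

```bash
python3 -c "
from h import *
plan(w(-12,13,148),tool(-54,'x'))
s=read_state();print(s['q'].round(2),s['grasp_force']);s=toC(s['tool_pos'])-[-12,98,139];print(s,np.hypot(s[1],s[2]),np.degrees(np.arctan2(s[2],-s[1]))-7.1)
cv2.imwrite('pics/s1.png',cv2.resize(snapshot('scene')[120:360,200:520,::-1],None,fx=2.4,fy=2.4))"
```

```text
t 4.7 caseTCP [-11.7 127.5 229.7] w 0.0124 F [ 8.4 -0.6 -8.1] turn [-0.002 -0.009 -0.007] rows 1.0 shift after turn [-0.004 -0.001  0.469] rows 3.0
[ 0.51  0.57  1.75 -0.9   1.35  0.78] 20.122025907039642
[ 0.29671519 29.47273051 90.73280315] 95.39959858952164 100.89534801978874
```

View pics/s1.png

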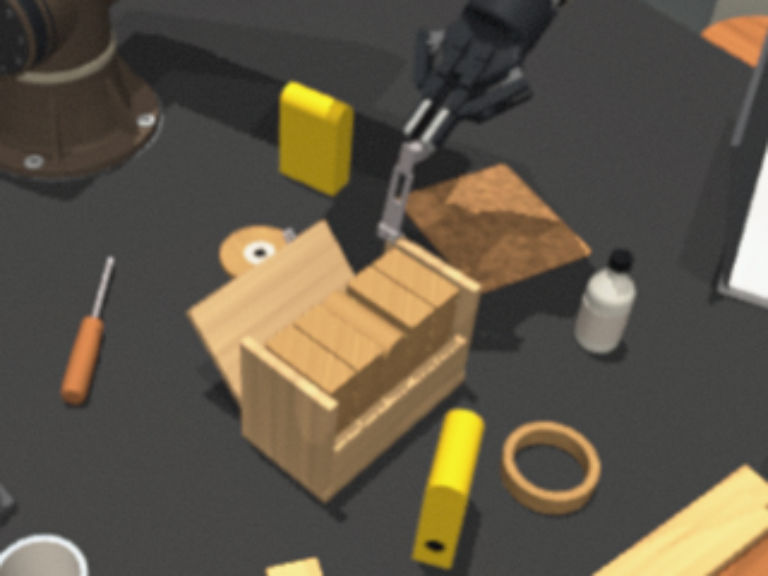

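The hasp stands past upright and the front has dropped. The files are standing, with the middle round-topped one between them. Next I release and back off.

>>> drive_tool(steps="0 0 0 0 0 0 0.5;0 0 0 0 0 0 0.5;0 0 0 0 0 0 0.5;0 0 0 0 0 -0.1 0.5;0 0 0 0 0 -0.12 0.5;0 0 0 0 0 -0.12 0.5")

```text
t: 5.35
tool_pos: [0.5028, 0.2244, 0.2898]
tcp_rot: [[-0.11, 0.983, 0.148], [0.578, 0.184, -0.795], [-0.808, -0.001, -0.589]]
contact_force: [0.6, 0.8, -0.4]
gripper_width: 0.0424
grasp_force: 0.0
```

>>> drive_tool(steps="0 0.171 0 0 0 -0.03 1;0 0.171 0 0 0 -0.03 1;0 0.171 0 0 0 -0.03 1;0 0.171 0 0 0 0 1;0 0.171 0 0 0 0 1;0 0.171 0 0 0 0 1;0 0.171 0 0 0 0 1")

```text
t: 6.05
tool_pos: [0.4996, 0.2429, 0.3085]
tcp_rot: [[-0.185, 0.983, 0.001], [0.983, 0.185, 0.004], [0.004, 0.001, -1.0]]
contact_force: [1.1, 0.4, -0.8]
gripper_width: 0.0001
grasp_force: 0.0
```

```bash
python3 -c "
from h import *
plan(w(113,0,280),tool())"
```

```text
t 6.05 caseTCP [-12.3 229.1 308.5] w 0.0001 F [ 1.1  0.4 -0.8] turn [ 0.002 -0.005 -0.006] rows 1.0 shift after turn [-0.764  0.418  0.095] rows 6.0
```

>>> drive_tool(steps="0 0 0 -0.127 0.07 0 1;0 0 0 -0.127 0.07 0 1;0 0 0 -0.127 0.07 0 1;0 0 0 -0.127 0.07 0 1;0 0 0 -0.127 0.07 0 1;0 0 0 -0.127 0.068 0 1;0 0 0 0 0 0.13 1;0 0 0 0 0 0.13 1;0 0 0 0 0 0.13 1;0 0 0 0 0 0 1")

```text
t: 7.05
tool_pos: [0.6629, 0.041, 0.1858]
tcp_rot: [[-0.185, 0.983, -0.01], [0.983, 0.185, -0.001], [0.0, -0.01, -1.0]]
contact_force: [-0.7, 1.0, -0.3]
gripper_width: 0.0
grasp_force: 0.0
```

```bash
python3 -c "
from h import *
plan(w(113,0,105),tool())
cv2.imwrite('pics/t2.png',cv2.resize(snapshot('top')[130:290,220:420,::-1],None,fx=3.5,fy=3.5))"
```

```text
t 7.05 caseTCP [109.6  -0.2 185.8] w 0.0 F [-0.7  1.  -0.3] turn [-0.012 -0.001 -0.007] rows 1.0 shift after turn [0.001 0.011 0.269] rows 2.0
```

View pics/t2.png

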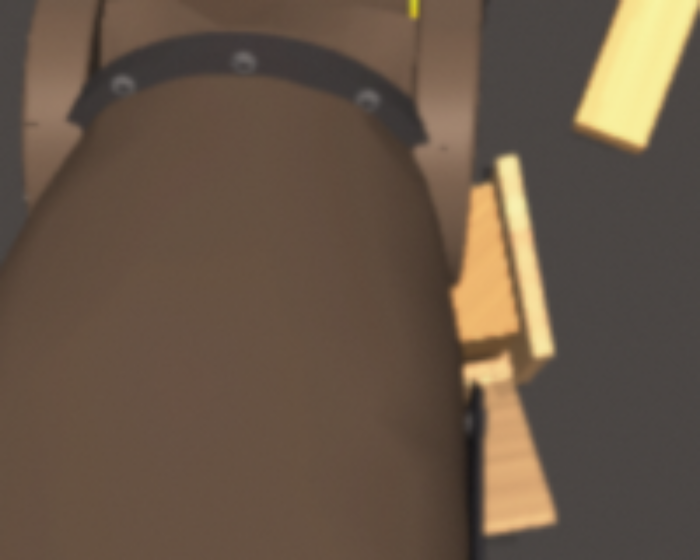

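>>> drive_tool(steps="0 0 -0.007 0 0.011 0.09 1;0 0 0 0 0 0.09 1;0 0 0 0 0 0.089 1;0 0 0 0 0 0 1;0 0 0 0 -0.03 0 1;0 0 0 0 -0.025 0 1;0 0 0 0 -0.025 0 1;0 0 0 0 -0.025 0 1")

```text
t: 7.9
tool_pos: [0.6373, 0.0354, 0.1115]
tcp_rot: [[-0.19, 0.982, 0.002], [0.982, 0.19, -0.002], [-0.002, 0.002, -1.0]]
contact_force: [1.5, 0.1, 1.3]
gripper_width: -0.0
grasp_force: 0.9
```

```bash
python3 -c "
from h import *
plan(w(45,0,105),tool());print(RC.T@read_state()['contact_force'])
"
```

```text
t 7.9 caseTCP [ 83.5  -0.8 111.5] w -0.0 F [1.5 0.1 1.3] turn [0.002 0.003 0.   ] rows 1.0 shift after turn [ 0.003 -0.128  0.022] rows 1.0
[ 1.54055884 -0.16335318  1.26226242]
```

>>> drive_tool(steps="0 0 0 0 -0.025 0 1;0 0 0 0 -0.025 0 1;0 0 0 0 -0.025 0 1;0 0 0 0 -0.025 0 1;0 0 0 0 -0.025 0 1;0 0 0 0 0 0 1;0 0 0 0 0 0 1")

```text
t: 8.6
tool_pos: [0.6004, 0.0283, 0.1098]
tcp_rot: [[-0.19, 0.982, -0.001], [0.982, 0.19, -0.002], [-0.001, -0.001, -1.0]]
contact_force: [0.1, 0.4, -0.3]
gripper_width: -0.0002
grasp_force: 0.0
```

```bash
python3 -c "
from h import *
plan(w(45,0,105),tool());print(RC.T@read_state()['contact_force'])
cv2.imwrite('pics/s3.png',cv2.resize(snapshot('scene')[160:360,240:480,::-1],None,fx=3,fy=3))
"
```

```text
t 8.6 caseTCP [ 45.9  -0.7 109.8] w -0.0002 F [ 0.1  0.4 -0.3] turn [-0.002  0.002  0.   ] rows 1.0 shift after turn [ 0.002 -0.003  0.016] rows 1.0
[ 0.13476554  0.40499414 -0.25490699]
```

View pics/s3.png

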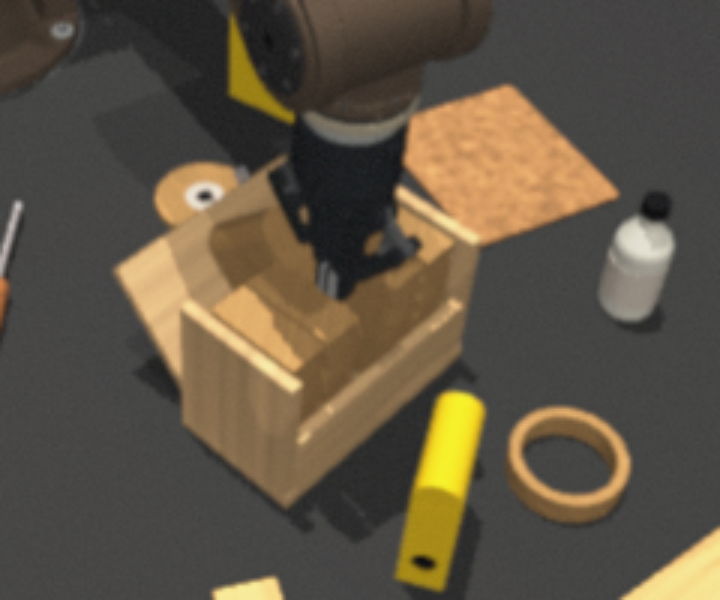

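The file leans on the dropped front, at about (250,240) in the crop, and its neighbours still stand. Next I lift clear.

>>> drive_tool(steps="0 0 0 0 0 -0.08 1;0 0 0 0 0 -0.15 1;0 0 0 0 0 -0.16 1;0 0 0 0 0 -0.16 1;0 0 0 0 0 -0.1 1;0 0 0 0 0 0 1")

```text
t: 9.25
tool_pos: [0.6019, 0.0288, 0.3095]
tcp_rot: [[-0.191, 0.982, 0.007], [0.982, 0.191, -0.002], [-0.003, 0.006, -1.0]]
contact_force: [0.2, 0.3, -0.4]
gripper_width: 0.0003
grasp_force: 0.0
```

```bash
python3 -c "
from h import *
print(read_state()['q'].round(2))
for y in (90,-90): plan(w(-90,0,230),tool(-44,'y',y)); plan(w(-90,0,260),tool(0,'y',y))
"
```

```text
[-0.06  0.39  1.51 -0.    1.23 -0.25]
t 9.25 caseTCP [ 47.5  -0.6 309.5] w 0.0003 F [ 0.2  0.3 -0.4] turn [-0.761 -0.755 -1.892] rows 12.0 shift after turn [ 0.514  0.002 -0.128] rows 4.0
t 9.25 caseTCP [ 47.5  -0.6 309.5] w 0.0003 F [ 0.2  0.3 -0.4] turn [ 0.003  0.009 -1.999] rows 11.0 shift after turn [0.458 0.002 0.165] rows 3.0
t 9.25 caseTCP [ 47.5  -0.6 309.5] w 0.0003 F [ 0.2  0.3 -0.4] turn [-0.756  0.762  1.896] rows 12.0 shift after turn [-0.514 -0.002 -0.128] rows 4.0
t 9.25 caseTCP [ 47.5  -0.6 309.5] w 0.0003 F [ 0.2  0.3 -0.4] turn [ 0.009 -0.003  2.001] rows 11.0 shift after turn [-0.458 -0.002  0.165] rows 3.0
```

>>> drive_tool(steps="0 0 -0.182 0 0 0 0.3;0 0 -0.182 0 0 0 0.3;0 0 -0.182 0 0 0 0.3;0 0 -0.182 0 0 0 0.3;0 0 -0.182 0 0 0 0.3;0 0 -0.182 0 0 0 0.3;0 0 -0.182 0 0 0 0.3;0 0 -0.182 0 0 0 0.3;0 0 -0.182 0 0 0 0.3;0 0 -0.182 0 0 0 0.3;0 0 -0.18 0 0 0 0.3")

```text
t: 10.35
tool_pos: [0.6005, 0.0288, 0.3036]
tcp_rot: [[-0.981, -0.196, -0.003], [-0.196, 0.981, -0.001], [0.003, -0.001, -1.0]]
contact_force: [0.7, 0.3, -0.5]
gripper_width: 0.0598
grasp_force: 0.0
```

>>> drive_tool(steps="0 0 0 0.15 0 0 0.3;0 0 0 0.15 0 0 0.3;0 0 0 0.15 0 0 0.3;0 -0.163 0 0 0 0 0.3;0 -0.163 0 0 0 0 0.3;0 -0.163 0 0 0 0 0.3;0 -0.163 0 0 0 0 0.3;0 -0.163 0 0 0 0 0.3;0 -0.163 0 0 0 0 0.3;0 0 0 0 0 0 0.3")

```text
t: 11.35
tool_pos: [0.4697, 0.0153, 0.3179]
tcp_rot: [[-0.742, -0.176, 0.647], [-0.131, 0.984, 0.118], [-0.658, 0.002, -0.753]]
contact_force: [0.2, 1.5, -0.2]
gripper_width: 0.0596
grasp_force: 0.0
```

```bash
python3 -c "
from h import *
print(read_state()['q'].round(2))
plan(w(-90,0,160),tool(-44,'y',90))
im=snapshot('top');cv2.imwrite('pics/t4.png',cv2.resize(im[150:310,230:400,::-1],None,fx=3.6,fy=3.6))
im=snapshot('scene');cv2.imwrite('pics/s4.png',cv2.resize(im[130:350,240:480,::-1],None,fx=2.7,fy=2.7))
"
```

```text
[-0.27 -0.02  2.21  0.81  0.4  -2.68]
t 11.35 caseTCP [-84.9  11.4 317.9] w 0.0596 F [ 0.2  1.5 -0.2] turn [-0.01  -0.064 -0.015] rows 1.0 shift after turn [ 0.378 -0.038  0.367] rows 4.0
```

View pics/s4.png

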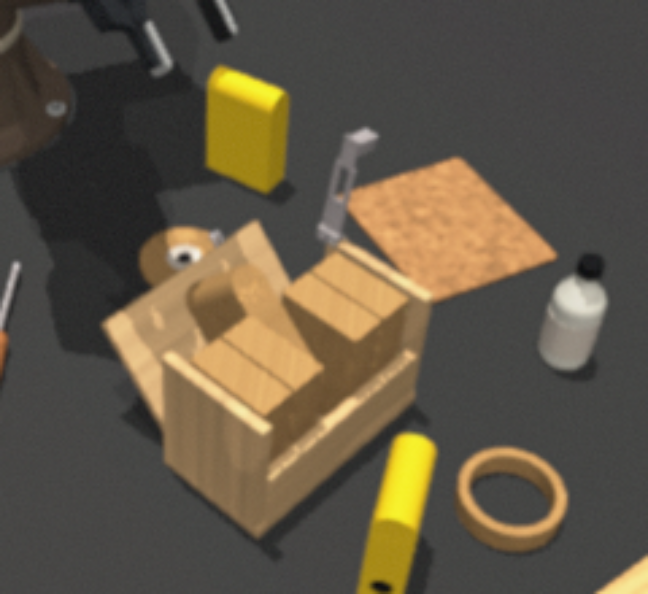

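The file leans on the dropped front at about (235,305), and the hasp is up at (345,190). The wrist (q6) is at its limit, so I turn the tool half round.

>>> drive_tool(steps="0 0 0.182 0 0 0 0.3;0 0 0.182 0 0 0 0.3;0 0 0.182 0 0 0 0.3;0 0 0.182 0 0 0 0.3;0 0 0.182 0 0 0 0.3;0 0 0.182 0 0 0 0.3;0 0 0.182 0 0 0 0.3;0 0 0.182 0 0 0 0.3;0 0 0.182 0 0 0 0.3;0 0 0.182 0 0 0 0.3;0 0 0.182 0 0 0 0.3")

```text
t: 12.55
tool_pos: [0.4714, 0.0147, 0.3181]
tcp_rot: [[-0.183, 0.742, 0.645], [0.983, 0.14, 0.118], [-0.003, 0.655, -0.755]]
contact_force: [0.2, -0.3, 0.1]
gripper_width: 0.0599
grasp_force: 0.0
```

>>> drive_tool(steps="0 0 0.182 0 0 0 0.3;0 0 0.182 0 0 0 0.3;0 0 0.182 0 0 0 0.3;0 0 0.182 0 0 0 0.3;0 0 0.182 0 0 0 0.3;0 0 0.182 0 0 0 0.3;0 0 0.182 0 0 0 0.3;0 0 0.182 0 0 0 0.3;0 0 0.182 0 0 0 0.3;0 0 0.182 0 0 0 0.3;0 0 0.182 0 0 0 0.3")

```text
t: 13.65
tool_pos: [0.4714, 0.0147, 0.3181]
tcp_rot: [[0.743, 0.182, 0.644], [0.138, -0.983, 0.118], [0.655, 0.001, -0.755]]
contact_force: [-0.2, 0.2, -0.4]
gripper_width: 0.0599
grasp_force: 0.0
```

```bash
python3 -c "
from h import *
print(read_state()['q'].round(2))
plan(w(-68,0,190),tool(-20,'y',-90))
# file edges: predicted for 45 deg lean, to check lean with the earlier pictures
a=np.radians(45);f=lambda u,v,y:w(1+u*np.cos(a)-v*np.sin(a),y,12+u*np.sin(a)+v*np.cos(a))
for n,o,k in(('top',(230,150),3.6),('scene',(240,130),2.7)):
  print(n,((proj(n,[f(80,120,0),f(0,120,0),f(80,60,0),f(80,103,17),f(80,103,-17)])-o+.4)*k).round())
"
```

```text
[-0.27 -0.02  2.2   0.8   0.41  0.46]
t 13.65 caseTCP [-83.3  10.4 318.1] w 0.0599 F [-0.2  0.2 -0.4] turn [ 0.007 -0.465 -0.009] rows 3.0 shift after turn [-0.098  0.035  0.419] rows 3.0
top [[335. 354.]
 [354. 470.]
 [323. 282.]
 [298. 338.]
 [365. 328.]]
scene [[238. 264.]
 [190. 279.]
 [273. 326.]
 [262. 272.]
 [234. 292.]]
```

View pics/t4.png

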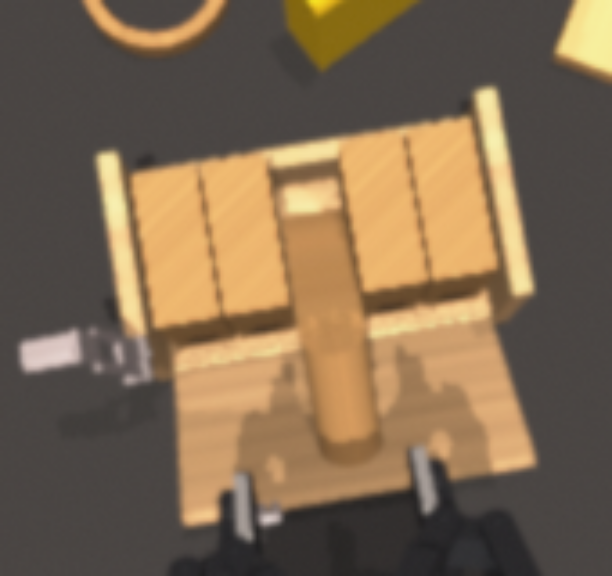

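>>> drive_tool(steps="0 -0.155 0 0 0 0 0.3;0 -0.155 0 0 0 0 0.3;0 -0.155 0 0 0 0 0.3;0 0 0 -0.033 0.01 0.14 0.3;0 0 0 -0.033 0.01 0.14 0.3;0 0 0 -0.032 0.01 0.139 0.3;0 0 0 0 0 0 0.3;0 0 0 0 0 0 0.3")

```text
t: 14.45
tool_pos: [0.4956, 0.0139, 0.1913]
tcp_rot: [[0.903, 0.192, 0.384], [0.174, -0.981, 0.081], [0.393, -0.006, -0.92]]
contact_force: [-0.2, 0.3, 0.5]
gripper_width: 0.0595
grasp_force: 0.0
```

```bash
python3 -c "
from h import *
print(read_state()['q'].round(2))
plan(w(-30,2,93),tool(-20,'y',-90))
"
```

```text
[-0.18  0.26  2.16  0.42  0.38  0.83]
t 14.45 caseTCP [-59.8   5.  191.3] w 0.0595 F [-0.2  0.3  0.5] turn [-0.008 -0.069 -0.001] rows 1.0 shift after turn [-0.019  0.01   0.342] rows 3.0
```

>>> drive_tool(steps="0 -0.069 0 0 0.01 0 0.3;0 0 0 -0.006 0 0.09 0.3;0 0 0 -0.006 0 0.09 0.3;0 0 0 -0.006 0 0.09 0.3;0 0 0 0 0 0.07 0.3;0 0 0 0 0 0 0.3;0 0 0 0 0 0 0.3")

```text
t: 15.15
tool_pos: [0.5259, 0.0176, 0.0956]
tcp_rot: [[0.921, 0.19, 0.339], [0.176, -0.982, 0.072], [0.347, -0.007, -0.938]]
contact_force: [0.3, -0.0, -0.3]
gripper_width: 0.0597
grasp_force: 0.0
```

```bash
python3 -c "
from h import *
print(read_state()['q'].round(2))
plan(w(-30,2,93),tool(-20,'y',-90))
"
```

```text
[-0.15  0.49  2.15  0.63  0.21  0.63]
t 15.15 caseTCP [-29.3   2.9  95.6] w 0.0597 F [ 0.3 -0.  -0.3] turn [-0.008 -0.007 -0.003] rows 1.0 shift after turn [-0.005  0.003  0.007] rows 1.0
```

>>> drive_tool(steps="0 0 0 0 0 0 1;0 0 0 0 0 0 1;0 0 0 0 0 0 1;0 0 0 0 0 0 1;0 0 0 0 0 0 1;0 0 0 0 0 0 1;0 0 0 0.005 0 -0.015 1;0 0 0 0.01 0 -0.03 1;0 0 0 0.01 0 -0.03 1", force=50)

```text
t: 16.05
tool_pos: [0.5241, 0.0171, 0.118]
tcp_rot: [[0.923, 0.188, 0.337], [0.174, -0.982, 0.072], [0.344, -0.007, -0.939]]
contact_force: [0.3, 0.3, -1.7]
gripper_width: 0.033
grasp_force: 49.9
```

>>> drive_tool(steps="0 0 0 0.017 0 -0.047 1;0 0 0 0.017 0 -0.047 1;0 0 0 0.024 0 -0.07 1;0 0 0 0.024 0 -0.07 1;0 0 0 0.024 0 -0.07 1;0 0 0 0.035 0 -0.094 1;0 0 0 0.035 0 -0.094 1;0 0 0 0.035 0 -0.094 1;0 0 0 0 0 0 1")

```text
t: 16.95
tool_pos: [0.5242, 0.0152, 0.3084]
tcp_rot: [[0.92, 0.188, 0.343], [0.174, -0.982, 0.07], [0.35, -0.004, -0.937]]
contact_force: [-0.5, -0.1, -2.9]
gripper_width: 0.033
grasp_force: 50.0
```

```bash
python3 -c "
from h import *
print(read_state()['q'].round(2))
plan(w(-30,2,330),tool(25,'y',-90))
im=snapshot('scene');cv2.imwrite('pics/s5.png',cv2.resize(im[80:350,220:480,::-1],None,fx=2.2,fy=2.2))
"
```

```text
[-0.16  0.15  1.9   0.18  0.76  1.12]
t 16.95 caseTCP [-31.4   0.9 308.4] w 0.033 F [-0.5 -0.1 -2.9] turn [-0.006 -1.011 -0.003] rows 6.0 shift after turn [-0.026 -0.004 -0.067] rows 1.0
```

View pics/s5.png

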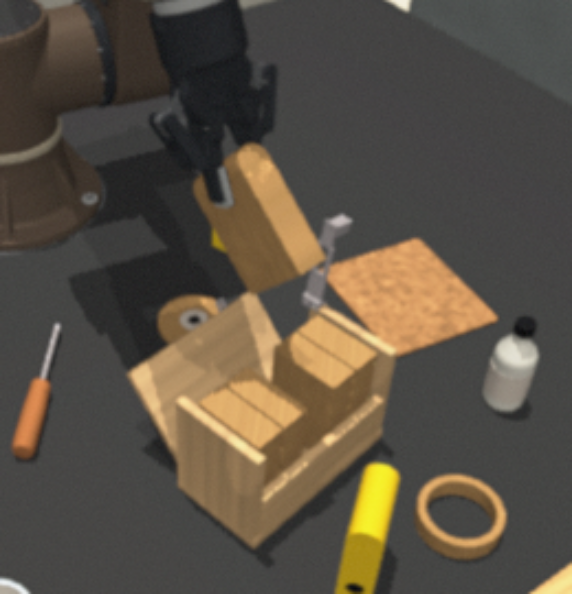

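The file is held at (255,215) in the crop, tilted about 45°, and the case's other files stand in place. Next I raise it and turn it upright.

>>> drive_tool(steps="0 0 0 0.035 0 -0.095 1;0 0 0 0.035 0 -0.095 1;0 -0.167 0 0 0 0 1;0 -0.167 0 0 0 0 1;0 -0.167 0 0 0 0 1;0 -0.167 0 0 0 0 1;0 -0.167 0 0 0 0 1;0 -0.167 0 0 0 0 1;0 0 0 0 0 0 1;0 0 0 0 0 0 1")

```text
t: 18.0
tool_pos: [0.5239, 0.0152, 0.3633]
tcp_rot: [[0.89, 0.188, -0.415], [0.174, -0.982, -0.072], [-0.421, -0.008, -0.907]]
contact_force: [-0.1, 0.3, -3.0]
gripper_width: 0.0331
grasp_force: 50.9
```

```bash
python3 -c "
from h import *
print(read_state()['q'].round(2),np.degrees(np.arcsin(read_state()['tcp_rot'][:,2])).round(1))
T=np.array([.4704,.3256,.25]);plan(T,tool(25,'y',-90));print(toC(T))
im=snapshot('scene');cv2.imwrite('pics/s6.png',cv2.resize(im[80:280,240:400,::-1],None,fx=3,fy=3,interpolation=cv2.INTER_CUBIC))
"
```

```text
[-0.05  0.42  1.39 -0.1   1.76  1.33] [-24.5  -4.1 -65.1]
t 18.0 caseTCP [-31.7   0.9 363.3] w 0.0331 F [-0.1  0.3 -3. ] turn [-0.01  -0.003  0.002] rows 1.0 shift after turn [ 0.179 -1.05   0.333] rows 7.0
[-25.2363348  315.85163828 250.        ]
```

View pics/s6.png

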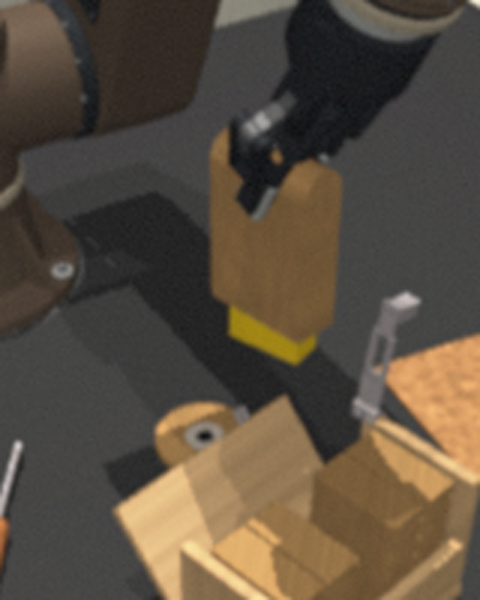

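```bash
python3 -c "
from h import *
n=RC[:,1];o=w(0,-16,0)
px=np.array([(212,297),(300,340),(211,150),(212,230)])/3-.33+[240,80]
a=ray('scene',px,0.);b=ray('scene',px,.5)
P=a+(b-a)*(((o-a)@n)/((b-a)@n))[:,None]
C=np.array([toC(q) for q in P]);print(C.round(1))
d=C[1]-C[0];print('bottom slope deg',np.degrees(np.arctan2(d[2],d[0])));d=C[2]-C[0];print('lean',np.degrees(np.arctan2(d[0],d[2])),np.linalg.norm(C[1]-C[0]))
im=cv2.imread('pics/s6.png');g=cv2.cvtColor(im,cv2.COLOR_BGR2GRAY)
"
```

```text
[[-66.6 -16.  274.6]
 [ 15.  -16.  284.1]
 [-67.6 -16.  388.3]
 [-66.6 -16.  329.1]]
bottom slope deg 6.600834579757686
lean -0.5429638113714164 82.08806215025933
```

>>> drive_tool(steps="0 0 0 0 -0.08 0 1;0 0 0 0 -0.15 0 1;0 0 0 0 -0.15 0 1;0 0 0 0 -0.15 0 1;0 0 0 0 -0.15 0 1;0 0 0 0 -0.15 0 1;0 0 0 0 -0.15 0 1;0 0 0 0 -0.07 0 1;0 0 0 0 0 0 1")

```text
t: 18.95
tool_pos: [0.4632, 0.3264, 0.3679]
tcp_rot: [[0.891, 0.19, -0.412], [0.177, -0.982, -0.072], [-0.418, -0.009, -0.908]]
contact_force: [-0.3, -0.5, -3.5]
gripper_width: 0.0335
grasp_force: 50.9
```

>>> drive_tool(steps="0 0 0 0.059 0 0.127 1;0 0 0 0.059 0 0.127 1;0 0 0 0.059 0 0.127 1;0 0 0 0.059 0 0.127 1;0 0 0 0.059 0 0.127 1;0 0 0 0.03 0 0.064 1;0 0 0 0 0 0 1;0 0 0 0 0 0 1")

```text
t: 19.75
tool_pos: [0.4649, 0.3256, 0.1374]
tcp_rot: [[0.891, 0.187, -0.413], [0.173, -0.982, -0.071], [-0.419, -0.008, -0.908]]
contact_force: [-0.5, -0.3, -2.0]
gripper_width: 0.0333
grasp_force: 50.8
```

```bash
python3 -c "
from h import *
print(read_state()['q'].round(2))
plan(w(-31,316,95),tool(25,'y',-90))
im=snapshot('scene');cv2.imwrite('pics/s7.png',cv2.resize(im[100:290,300:500,::-1],None,fx=3,fy=3,interpolation=cv2.INTER_CUBIC))
"
```

```text
[0.44 0.67 1.56 0.12 1.33 1.77]
t 19.75 caseTCP [-30.7 316.9 137.4] w 0.0333 F [-0.5 -0.3 -2. ] turn [-0.011 -0.005  0.001] rows 1.0 shift after turn [0.059 0.003 0.128] rows 1.0
```

View pics/s7.png

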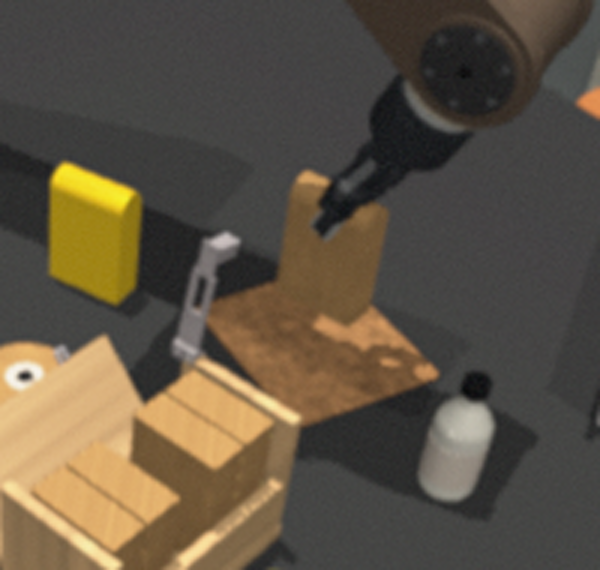

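The file hangs upright over the mat at (330,250), and the glue, hasp and case are untouched. Next I lower it gently.

>>> drive_tool(steps="0 0 0 0.02 0 0.043 1;0 0 0 0.02 0 0.043 1;0 0 0 0.007 0 0.015 1;0 0 0 0 0 0 1;0 0 0 0 0 0 1")

```text
t: 20.3
tool_pos: [0.4643, 0.3265, 0.1026]
tcp_rot: [[0.89, 0.188, -0.415], [0.174, -0.982, -0.073], [-0.421, -0.007, -0.907]]
contact_force: [-0.1, -0.1, -3.0]
gripper_width: 0.033
grasp_force: 51.0
```

>>> drive_tool(steps="0 0 0 0.004 0 0.009 1;0 0 0 0 0 0 1;0 0 0 0 0 0 1")

```text
t: 20.6
tool_pos: [0.4643, 0.3265, 0.0998]
tcp_rot: [[0.89, 0.188, -0.415], [0.174, -0.982, -0.073], [-0.421, -0.007, -0.907]]
contact_force: [0.7, -0.2, -2.7]
gripper_width: 0.0333
grasp_force: 51.0
```

>>> drive_tool(steps="0 0 0 0.004 0 0.009 1;0 0 0 0 0 0 1;0 0 0 0 0 0 1")

```text
t: 20.9
tool_pos: [0.4641, 0.3264, 0.0967]
tcp_rot: [[0.89, 0.188, -0.415], [0.173, -0.982, -0.073], [-0.421, -0.007, -0.907]]
contact_force: [0.3, -0.4, -2.5]
gripper_width: 0.0331
grasp_force: 51.0
```

>>> drive_tool(steps="0 0 0 0.004 0 0.009 1;0 0 0 0 0 0 1;0 0 0 0 0 0 1")

```text
t: 21.2
tool_pos: [0.4641, 0.3264, 0.0937]
tcp_rot: [[0.89, 0.188, -0.415], [0.173, -0.982, -0.073], [-0.421, -0.007, -0.907]]
contact_force: [-1.2, 0.5, -2.4]
gripper_width: 0.0334
grasp_force: 51.0
```

>>> drive_tool(steps="0 0 0 0.004 0 0.009 1;0 0 0 0 0 0 1;0 0 0 0 0 0 1")

```text
t: 21.5
tool_pos: [0.464, 0.3265, 0.0908]
tcp_rot: [[0.89, 0.188, -0.415], [0.173, -0.982, -0.073], [-0.421, -0.007, -0.907]]
contact_force: [-0.3, 0.3, -2.5]
gripper_width: 0.0333
grasp_force: 50.9
```

>>> drive_tool(steps="0 0 0 0.004 0 0.009 1;0 0 0 0 0 0 1;0 0 0 0 0 0 1")

```text
t: 21.8
tool_pos: [0.4652, 0.3264, 0.0897]
tcp_rot: [[0.891, 0.188, -0.413], [0.174, -0.982, -0.072], [-0.419, -0.007, -0.908]]
contact_force: [3.8, -2.7, 14.2]
gripper_width: 0.0328
grasp_force: 52.9
```

>>> drive_tool(steps="0 0 0 0.003 0 0.006 1;0 0 0 0 0 0 1;0 0 0 0 0 0 1")

```text
t: 22.1
tool_pos: [0.4663, 0.3263, 0.089]
tcp_rot: [[0.892, 0.188, -0.41], [0.174, -0.982, -0.072], [-0.416, -0.007, -0.909]]
contact_force: [7.6, -5.0, 24.9]
gripper_width: 0.0332
grasp_force: 54.4
```

>>> drive_tool(steps="0 0 0 -0.003 0 -0.006 1;0 0 0 0 0 0 1;0 0 0 0 0 0 0.5;0 0 0 0 0 0 0.4;0 0 0 0 0 0 0.3;0 0 0 0 0 0 0.3;0 0 0 0 0 -0.06 0.3;0 0 0 0 0 -0.12 0.3;0 0 0 0 0 -0.15 0.3;0 0 0 0 0 -0.15 0.3;0 0 0 0 0 -0.1 0.3;0 0 0 0 0 0 0.3")

```text
t: 23.3
tool_pos: [0.5381, 0.3396, 0.2492]
tcp_rot: [[0.893, 0.188, -0.41], [0.174, -0.982, -0.07], [-0.416, -0.009, -0.91]]
contact_force: [0.1, 0.6, -0.3]
gripper_width: 0.0597
grasp_force: 0.0
```

```bash
python3 -c "
from h import *
plan(w(-31,316,95),tool(25,'y',-90))
a=snapshot('scene')[130:290,280:500,::-1];b=snapshot('top')[140:340,120:400,::-1]
cv2.imwrite('pics/f8.png',np.vstack([cv2.resize(a,(400,290)),cv2.resize(b,(400,286))]))
"
```

```text
t 23.3 caseTCP [ 43.9 316.7 249.2] w 0.0597 F [ 0.1  0.6 -0.3] turn [-0.012 -0.01   0.002] rows 1.0 shift after turn [-0.009  0.002  0.571] rows 4.0
```

View pics/f8.png

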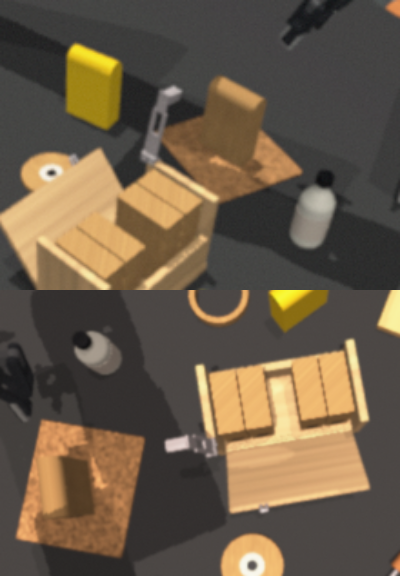

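The file stands upright near the mat's middle, base about (80,488). The flat files stand in place, the hasp is thrown back and the front is down.

```bash
python3 -c "
from workcell import *
print(job_done())"
```

```text
the job is handed in; nothing more can be done
None
```

I handed the job in after about 23 s of robot time. In the last pictures the round-topped file stands upright near the middle of the cork mat, with the hasp thrown back, the front down, the four flat files in their places and nothing else visibly moved; the hand-in returned no verdict.

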